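# Candle a ceramic substrate behind a half-open sprung shutter

## Robot

A 6-joint arm with a two-finger parallel gripper is mounted at the origin on the work surface; the furniture and walls round the work are solid. World frame = base frame: x ahead of the robot, y to its left, z up, the work surface at z = 0. Lengths are in m, angles in rad, forces in N, time in s.
With the tool pointing down it reaches from about 0.375 to 0.9 m from the base axis. Payload 3.1 kg.
Tool frame: the origin (TCP) lies midway between the tips of the shut fingers; the grasp point (between the pads) lies 19 mm behind it (grip_depth is the distance from the TCP to the grasp point, in m); y points along the fingers, z is the direction in which the jaws open and shut, and the axes are right-handed (so a half turn about y gives the same grasp; the last joint's range is limited). The gripper opens to 85 mm and grips with 20 to 120 N. Pads are 22 mm wide; open, the fingers measure 114 mm over their backs; the gripper's body (76 mm by 85 mm) begins 54 mm behind the grasp point. The pads swing forward as they close: fully open they stand 13 mm farther back than shut.
Start: joints at [-1.312, 0.527, 1.433, -0, 1.181, -0.178], TCP at [0.264, -0.566, 0.231] pointing down, gripper open.
Joint ranges: [-3.08, 3.08], [-0.75, 2.2], [0.22, 2.44], [-1.43, 4.57], [0, 2.65], [-2.85, 2.85]. Speed limits (rad/s): [2.79, 2.79, 3.14, 3.14, 3.14, 3.14].

## Interface

Orientations are given as a unit quaternion [x, y, z, w].
In Python, from station import sense, snapshot, camera_model, sign_off, grip_depth gives the robot as it stands.
- The arm moves only by the tool play_rows, never from a script. Its argument "deltas" is a list of rows, each a list of 6 numbers: the shift along the tool's x, y, z in m, then the turn, a rotation vector about the tool's x, y, z in rad. A call has 1 to 12 rows; each row is the pose to reach, as a shift and turn from the pose commanded when the call began, along the tool's axes at that moment; what a row does not reach only later rows make up. A row lasts 1/10 s, in which the tool goes at most 50 mm and 8.59 degrees, less where a joint would pass 70% of its speed; a pose out of reach is approached as far as the arm can. A call with a gripper value outside its range is refused whole. "gripper" is the finger opening in m, from 0 to 0.0854, set as the call begins (left out, the last holds). The fingers move at their own pace and stop on an object; "force" is the grip in N (left out, the last holds). Time passes only in rows, so rows that repeat a pose let the fingers close. It gives the time, the measured TCP pose, the force and the opening at its end, in the units of the state.
- sense(): the state, without advancing time (a new reading comes with each control period).
- snapshot(name): name is "side" or "top" or "wrist"; returns the picture (420x560x3 uint8, red, green, blue); there is no depth.
- camera_model(name): a dict with "fx", "fy", "cx", "cy" (pixels), "camera_from_world" (4x4, takes a point from world to camera coordinates). Camera axes: x right, y up, looking along -z (the intrinsics and any distortion apply to the point x, -y, -z); pixel columns grow to the right and rows downward; lengths in m; the calibration is good to about 2 mm. A picture is of the moment at which its call begins: read the wrist's pose just before it. camera_model takes no time and is no camera call; for the wrist camera it gives the pose at the moment of the call.
- sign_off(): hands the job in, once; it reports no verdict.
The state is a dict: "t": time; "q": joint angles; "qd": joint speeds; "tau": joint torques, N m; "tcp_pos": TCP position; "tool_rot": TCP orientation; "force": force on the tool from outside, world axes, zero at the start; "ft_torque": the same for the moment, N m; "finger_gap": opening from 0.0 (shut) to 1.0 (fully open).
Only numpy, scipy, OpenCV 4.12 (cv2) and the standard library are available. Lean on these libraries where they do the work, as an engineer would, in place of code of your own. Each camera call takes 0.05 s, during which the arm holds its last target.

## Task

Check the ceramic plate for hairline cracks: draw the loaded carrier (the tall one with the thick grip bar along its top) up out of the slotted rack, keep it upright because its plate is loose in the frame, set it fully down in the upright slot in front of the lamp window of the fixture and let go of it. Then slide the fixture's sprung shutter half open by its grip post, so that the edge of the shadow lies across the middle of the plate, and finish while holding it there, still, against its spring. Leave the two empty frames in the rack and do not disturb the jar, the tape roll or the dial gauge.

Things in the scene. Friction and masses are not known exactly. Their poses are not given: they have to be found in the camera images.
- carrier_grip (a point): Centre of the grip bar of the loaded carrier, a flat upright aluminium frame 64 mm wide (y), 4 thick (x), 90 tall (z up), about 70 g, with a white ceramic plate in a 40 x 40 mm window low in it. The bar runs along the whole top edge: 8 mm thick (x), 64 wide, 14 tall; its top is 7 mm above this point. Axes of the carrier.
- carrier_foot (a point): Middle of the lower edge of the loaded carrier, on its underside (83 mm below carrier_grip); same axes.
- rack: Grey rack fixed to the table, 112 (x) x 92 (y) x 50 mm; origin at the centre of its underside. Five upright slots at x = -40, -20, 0, 20, 40 mm, each 6 mm wide (x), 68 long (y), open above; slot floor z = 8 mm, guides up to z = 50 mm. The loaded carrier and two empty frames stand in slots -40, 0 and 40, in any order, axes as the rack's.
- empty_a: Empty carrier in the rack, an open U-shaped frame without top bar: 64 mm wide (y), 4 mm thick (x), 56 mm tall; origin in the middle of its underside. In the rack its top is at z = 64 mm (the loaded carrier's at z = 98 mm).
- empty_b: Second empty carrier, the same as empty_a.
- fixture: Lamp fixture fixed to the table, base 101 (x) x 260 (y) x 10 mm, y from -178 to 82 mm; origin under the base, below the middle of the carrier slot; -x is the viewing side, z up. Behind the slot lie the lit window (40 x 40 mm, y = -20 to 20), the shutter blade and the lamp house (x = 9 to 66, y = -42 to 42, top z = 68 mm); the shutter's rail lies at -y.
- fixture_seat (a point): Centre of the seat of the upright carrier slot, 12 mm above the table; the middle of the carrier's lower edge rests here, its thickness along the fixture's x, either side forward. The slot is 6 mm wide (x) and 68 mm long (y), between two grooved posts with flared mouths, up to z = 63 mm. Axes as the fixture.
- shutter (a joint): Opening of the shutter along the fixture's -y: 0 shut, 0.020 m half open, 0.040 m fully open. A spring pulls it shut: about 4 N when shut, 8 N at half, 12 N fully open (friction 0.4 N). A scale ledge beside the rail has a mark every 5 mm: the carriage's pointer stands at a long mark when shut, the longest at half, a long one when fully open.
- shutter_grip (a point): Point on the axis of the black grip post on the shutter's carriage, 16 mm below its top. The post is 10 mm (fixture's y) x 22 mm (x), from z = 52 (carriage top) to 92 mm; this point is at z = 76 mm. Shut, it lies at x = 17, y = -105 mm in the fixture's frame; it moves to -y as the shutter opens. Axes as the fixture.
- jar_flux: Squat round jar, 48 mm across, 50 mm tall, loose bystander; origin at the centre of its underside.
- tape_mask: Roll of masking tape lying flat, 91 mm across, 20 mm high, loose bystander; origin at the centre of its underside.
- gauge: Dial gauge lying on its back, 91 x 62 x 17 mm, loose bystander; origin under its middle.
Things that resemble listed ones, but are neither listed nor needed, are in the scene too. Leave any green or purple look-alike of the part that bears carrier_grip alone.

How it is judged:
On the way, in this order (a step that is already met when the one before it is completed fails the run):
1. the loaded carrier is drawn up clear of the rack (z of carrier_foot in the frame of rack above 0.055 m and contact force between the fingers and carrier above 0.3 N), for 0.1 s.
2. the loaded carrier stands fully down in the slot of the fixture, let go, with the shutter still shut (horizontal distance between carrier_foot and fixture_seat below 0.005 m and z of carrier_foot in the frame of fixture_seat below 0.0025 m and angle between carrier_foot's own z axis and vertical below 0.07 rad and angle between the x axis of carrier_foot and the x axis of fixture, either way round below 0.12 rad and contact force between each of the arm, the fingers and carrier below 0.1 N and value of joint shutter below 0.004 m), for 0.3 s.
At the end, for the whole second after the job is handed in: Ends with the fingers holding the shutter still (over 3 N) at 20 mm of its 40 mm, within 4 mm; the carrier stands untouched in the slot, within 5 mm sideways and 2.5 mm in height of the seat, 0.07 rad of upright, 0.12 rad of the slot's direction; empty frames moved under 10 mm (value of joint shutter between 0.016 and 0.024 m and velocity of joint shutter between -0.005 and 0.005 m/s and contact force between the fingers and shutter above 3 N and horizontal distance between carrier_foot and fixture_seat below 0.005 m and z of carrier_foot in the frame of fixture_seat below 0.0025 m and angle between carrier_foot's own z axis and vertical below 0.07 rad and angle between the x axis of carrier_foot and the x axis of fixture, either way round below 0.12 rad and contact force between each of the fingers, the arm and carrier below 0.1 N and distance of each of empty_a, empty_b from where it was at the start of the episode below 0.01 m); the arm keeps its last pose, push and grip.
It fails at once if the loaded carrier is tipped more than about 30 degrees from upright (angle between carrier_foot's own z axis and vertical above 0.52 rad).
It fails at once if an empty frame is pulled out or knocked over (distance of any of empty_a, empty_b from where it was at the start of the episode above 0.03 m).
It fails at once if the jar, the tape roll or the dial gauge is disturbed (moved over 30 mm) (distance of any of jar_flux, tape_mask, gauge from where it was at the start of the episode above 0.03 m).
It also fails if it takes over 56 s, if anything falls off the work surface, if the arm or the gripper's body presses on something with over 40 N, if the wrist force passes 120 N, or if a joint passes its speed limit or range.

## Working session

There is one attempt and no reset: what is moved stays moved. The work goes in short steps, Python scripts to look and compute and a tool call to move; the robot and the scene stay as the last step left them, time stands still between calls to the robot, and variables do not carry over. Pictures are saved under pics/ and viewed, and the job is handed in when it is done.

Besides the shell and the picture viewer there is one more tool, called after "Emit:" as name(argument=value, ...) on one line, values as JSON. play_rows: Moves the arm, as the interface text tells. Its arguments: {"type":"object","properties":{"deltas":{"type":"array"},"gripper":{"type":"number"},"force":{"type":"number"}},"required":["deltas"]}

```bash
ls; mkdir -p pics; python3 - <<'E'
from station import *
import cv2
s=sense();print(s);print(grip_depth)
for n in ["side","top","wrist"]:
    cv2.imwrite(f"pics/{n}0.png",snapshot(n)[:,:,::-1]);m=camera_model(n);print(n,m)
E
```

```text
pics
{'t': 0.0, 'q': array([-1.31248086e+00,  5.28460732e-01,  1.43385839e+00,  2.54277722e-05,
        1.18138187e+00, -1.78499805e-01]), 'qd': array([-0.00102292,  0.00117867, -0.00032217, -0.00054268, -0.0006679 ,
       -0.00060772]), 'tau': array([ 1.50678297e-04, -4.42347729e+01, -1.78026742e+01, -1.84504352e-04,
        8.38697248e-03, -3.56645359e-06]), 'tcp_pos': array([ 0.26426523, -0.56562569,  0.23035091]), 'tool_rot': array([-0.15323063,  0.69105406, -0.68956376,  0.15318776]), 'force': array([-0.25447749, -0.5435843 ,  0.40991626]), 'ft_torque': array([-0.0075588 ,  0.01211178,  0.05062411]), 'finger_gap': 1.0021385796312638}
0.0187
side {'fx': 459.4404450324214, 'fy': 459.4404450324214, 'cx': 278.80909049905114, 'cy': 209.76285401707983, 'camera_from_world': array([[-0.4451132 , -0.89538743,  0.01247321,  0.24488271],
       [ 0.7284297 , -0.3539437 ,  0.58661234, -0.34933489],
       [-0.52083051,  0.27019475,  0.80977181, -1.22259298],
       [ 0.        ,  0.        ,  0.        ,  1.        ]])}
top {'fx': 438.79012968282933, 'fy': 438.79012968282933, 'cx': 274.164931419341, 'cy': 210.57461679748647, 'camera_from_world': array([[-0.00989282, -0.99994517, -0.0034329 ,  0.0459886 ],
       [ 0.99419027, -0.01020375,  0.10715219, -0.43364665],
       [-0.10718134, -0.00235292,  0.9942367 , -1.06871222],
       [ 0.        ,  0.        ,  0.        ,  1.        ]])}
wrist {'fx': 325.1361446713679, 'fy': 325.1361446713679, 'cx': 279.4867605131251, 'cy': 207.98983673673632, 'camera_from_world': array([[ 0.42340108, -0.90594036, -0.00189272, -0.6242062 ],
       [ 0.86540098,  0.40507079, -0.29495558,  0.03903446],
       [ 0.26797885,  0.12324655,  0.95550909, -0.38036015],
       [ 0.        ,  0.        ,  0.        ,  1.        ]])}
```

View pics/side0.png

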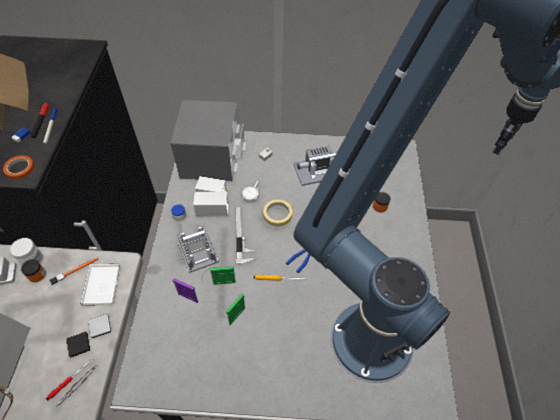

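View pics/top0.png

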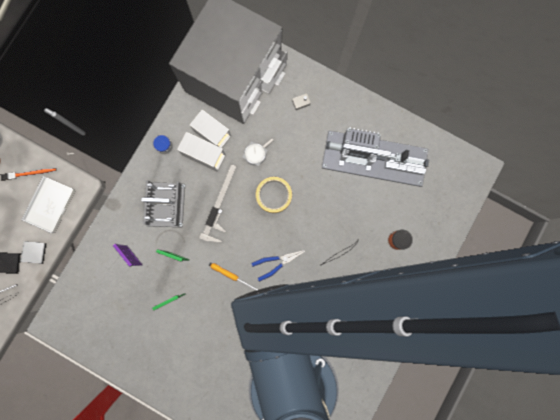

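View pics/wrist0.png

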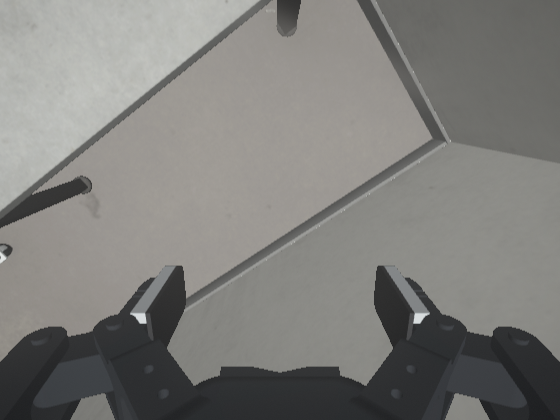

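```bash
python3 - <<'E'
import cv2,numpy as np
t=cv2.imread("pics/top0.png");s=cv2.imread("pics/side0.png")
a=cv2.resize(t[170:240,130:200],(400,400),interpolation=cv2.INTER_CUBIC)
b=cv2.resize(s[210:290,165:245],(400,400),interpolation=cv2.INTER_CUBIC)
cv2.imwrite("pics/c1.png",np.hstack([a,b]))
a=cv2.resize(t[115:195,315:435],(780,520),interpolation=cv2.INTER_CUBIC)
cv2.imwrite("pics/c2.png",a)
E
```

```text
(no output)
```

View pics/c1.png

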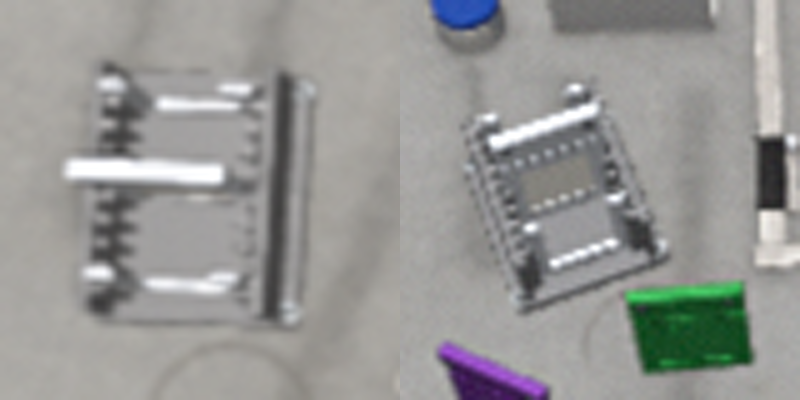

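View pics/c2.png

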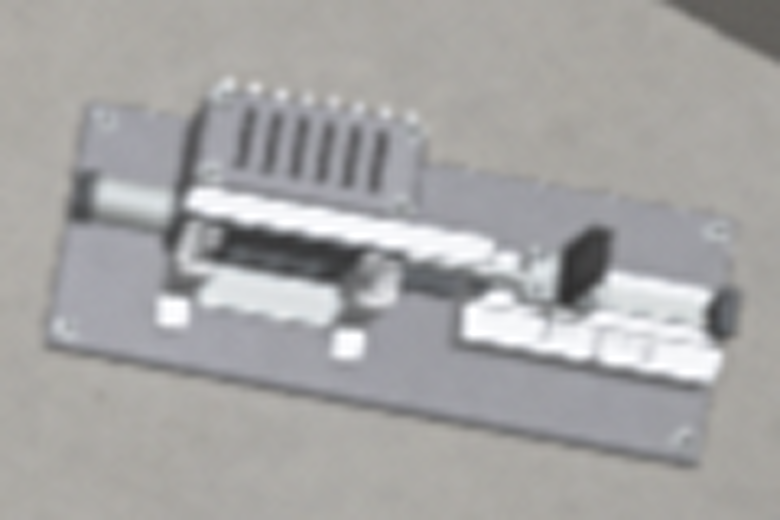

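```bash
cat > h.py <<'E'
import numpy as np,cv2
from station import *
from scipy.spatial.transform import Rotation as R
def ray(m,u,v):
    T=m["camera_from_world"];d=np.array([(u-m["cx"])/m["fx"],-(v-m["cy"])/m["fy"],-1.])
    Rm=T[:3,:3];return -Rm.T@T[:3,3],Rm.T@d
def onz(m,u,v,z):
    o,d=ray(m,u,v);return o+d*(z-o[2])/d[2]
def proj(m,p):
    c=m["camera_from_world"]@np.append(p,1);return m["cx"]+m["fx"]*c[0]/-c[2],m["cy"]-m["fy"]*c[1]/-c[2]
def to_tool(target_pos,target_R):
    s=sense();Rt=R.from_quat(s["tool_rot"]);return Rt.inv().apply(np.array(target_pos)-s["tcp_pos"]),(Rt.inv()*target_R).as_rotvec()
def toolR(yaw):
    # tool y down, tool z (jaw) at heading yaw in world
    z=np.array([np.cos(yaw),np.sin(yaw),0]);y=np.array([0,0,-1.]);return R.from_matrix(np.array([np.cross(y,z),y,z]).T)
E
python3 - <<'E'
from h import *
m=camera_model("top");np.set_printoptions(precision=4,suppress=True)
s=sense();print(R.from_quat(s["tool_rot"]).as_matrix())
P=[onz(m,315+a/6.5,115+b/6.5,.01) for a,b in [(85,100),(735,215),(50,347),(697,462)]]
P=np.array(P);print(P)
d=P[1]-P[0];e=P[3]-P[2];print(np.linalg.norm(d),np.linalg.norm(e),np.arctan2(d[0],-d[1]),np.arctan2(e[0],-e[1]),np.linalg.norm(P[0]-P[2]))
k=70/400
for a,b in [(66,170),(224,174)]: print('bar',onz(m,130+a*k,170+b*k,.098))
for a,b in [(113,82),(98,275),(308,88),(290,315)]: print('rackpost',onz(m,130+a*k,170+b*k,.05))
E
```

```text
[[-0.9061 -0.0005  0.423 ]
 [-0.423   0.0016 -0.9061]
 [-0.0003 -1.     -0.0017]]
[[ 0.6413 -0.0989  0.01  ]
 [ 0.5921 -0.3533  0.01  ]
 [ 0.5423 -0.0829  0.01  ]
 [ 0.4941 -0.3338  0.01  ]]
0.25908240433728674 0.25549950691354706 -0.19094133525955592 -0.18973700833584917 0.10033476741563906
bar [0.4545 0.3497 0.098 ]
bar [0.4522 0.2853 0.098 ]
rackpost [0.4989 0.3452 0.05  ]
rackpost [0.416  0.3498 0.05  ]
rackpost [0.4954 0.2616 0.05  ]
rackpost [0.3981 0.268  0.05  ]
```

```bash
python3 - <<'E'
from h import *
np.set_printoptions(precision=4,suppress=True)
for p,y in [((.47,-.18,.33),-.19)]: print(to_tool(p,toolR(y)))
m=camera_model("wrist");T=m["camera_from_world"];c=-T[:3,:3].T@T[:3,3];s=sense();Rt=R.from_quat(s["tool_rot"]);print(Rt.inv().apply(c-s["tcp_pos"]),(T[:3,:3]@Rt.as_matrix()))
E
```

```text
(array([-0.3496, -0.0989, -0.2627]), array([ 0.0014, -0.9441, -0.0011]))
[-0.0751 -0.1432  0.0002] [[-0.0005  0.0002  1.    ]
 [-0.9554  0.2952 -0.0005]
 [-0.2952 -0.9554  0.0001]]
```

```bash
python3 - <<'E'
from h import *
np.set_printoptions(precision=4,suppress=True)
print(to_tool((.56,-.25,.26),toolR(-.19)))
E
```

```text
(array([-0.4015, -0.0291, -0.1611]), array([ 0.0014, -0.9441, -0.0011]))
```

Emit:
play_rows(deltas=[[-0.04, -0.003, -0.016, 0, -0.1, 0], [-0.08, -0.006, -0.032, 0, -0.2, 0], [-0.12, -0.009, -0.048, 0, -0.3, 0], [-0.16, -0.012, -0.064, 0, -0.4, 0], [-0.2, -0.015, -0.08, 0, -0.5, 0], [-0.24, -0.018, -0.096, 0, -0.6, 0], [-0.28, -0.021, -0.112, 0, -0.7, 0], [-0.32, -0.024, -0.128, 0, -0.8, 0], [-0.36, -0.027, -0.144, 0, -0.9, 0], [-0.4, -0.029, -0.16, 0.001, -0.944, -0.001], [-0.4, -0.029, -0.16, 0.001, -0.944, -0.001], [-0.4, -0.029, -0.16, 0.001, -0.944, -0.001]])

```text
t: 1.35
tcp_pos: [0.5594, -0.251, 0.2599]
tool_rot: [0.451, -0.544, 0.545, -0.45]
force: [-0.7, -0.6, 0.3]
finger_gap: 1.0
```

```bash
python3 - <<'E'
from h import *
import pickle
print(sense()["qd"].round(3),sense()["tcp_pos"])
m=camera_model("wrist");i=snapshot("wrist");pickle.dump((m,i),open("w1.pkl","wb"))
cv2.imwrite("pics/w1.png",i[:,:,::-1])
m=camera_model("top");i=snapshot("top");pickle.dump((m,i),open("t1.pkl","wb"))
E
```

```text
[-0.042 -0.004  0.011 -0.003 -0.    -0.002] [ 0.55940498 -0.25102734  0.25988896]
```

View pics/w1.png

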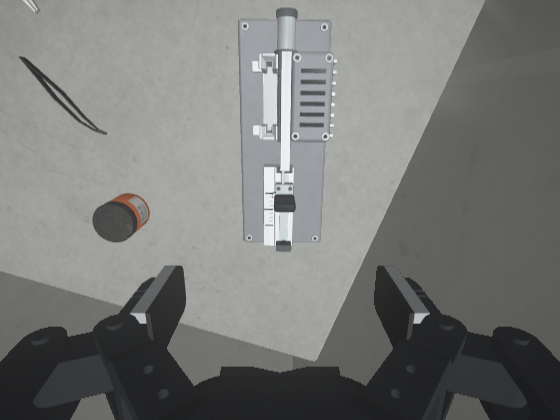

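```bash
python3 - <<'E'
import cv2,numpy as np
t=cv2.imread("pics/w1.png")
cv2.imwrite("pics/w1c.png",cv2.resize(t[5:255,220:350],(468,900),interpolation=cv2.INTER_CUBIC)[:600])
cv2.imwrite("pics/w1d.png",cv2.resize(t[145:255,220:350],(650,550),interpolation=cv2.INTER_CUBIC))
E
```

```text
(no output)
```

View pics/w1c.png

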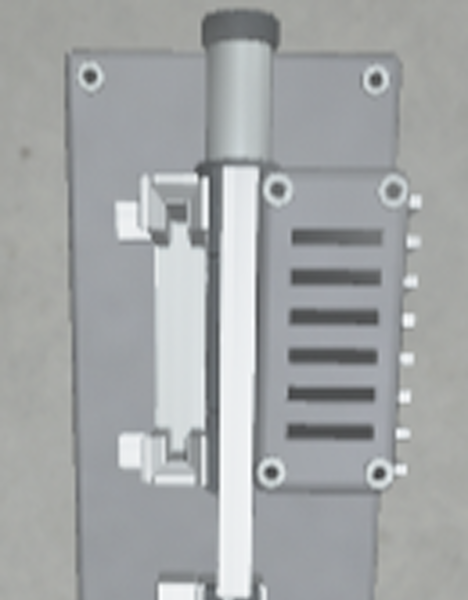

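View pics/w1d.png

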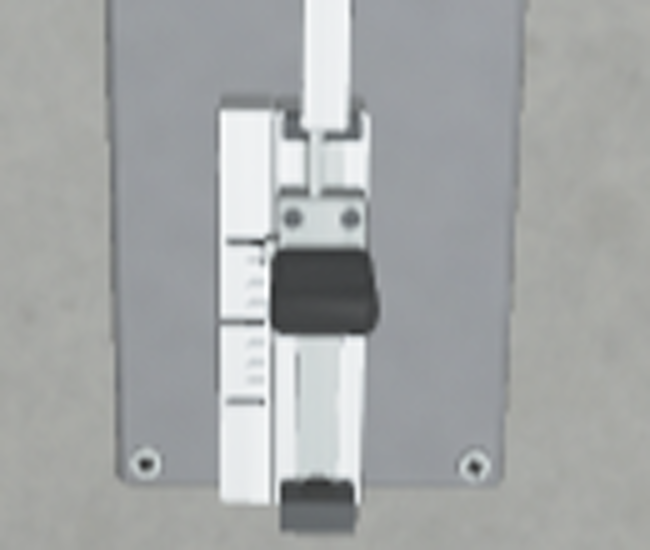

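```bash
cat > fit.py <<'E'
from h import *
import pickle
np.set_printoptions(precision=4,suppress=True)
m,i=pickle.load(open("w1.pkl","rb"))
c=lambda a,b:(220+a/3.6-.36,5+b/3.6-.36)
d=lambda a,b:(220+a/5-.4,145+b/5-.4)
px=[c(68,52),c(401,55),d(118,486),d(504,487)]
Fx=np.array([[.066,.082],[.066,.082]])
W=np.array([onz(m,*p,.01)[:2] for p in px]);print(W,np.linalg.norm(W[0]-W[1]),np.linalg.norm(W[0]-W[2]),np.linalg.norm(W[1]-W[3]))
for a,b in [(0,2),(1,3)]:
    e=W[a]-W[b];print('yaw',np.arctan2(-e[0],e[1]))
yaw=np.mean([np.arctan2(-(W[a]-W[b])[0],(W[a]-W[b])[1]) for a,b in [(0,2),(1,3)]])
Rm=np.array([[np.cos(yaw),-np.sin(yaw)],[np.sin(yaw),np.cos(yaw)]])
ctr=W.mean(0)
# local features via ctr-> y centre -48
print(yaw,ctr)
L=lambda u,z:(onz(m,*u,z)[:2]-ctr)@Rm+[0,-.048]
for n,u,z in [('groove+',c(177,212),.05),('groove-',c(177,445),.05),('post+ top outer',c(145,175),.063),('house TR',c(405,170),.068),('house BR',c(378,490),.068),('grip TL',d(273,250),.092),('TR',d(372,250),.092),('grip BL',d(273,332),.092),('BR',d(378,331),.092)]: print(n,L(u,z))
E
python3 fit.py
```

```text
[[ 0.5468 -0.0804]
 [ 0.6441 -0.0996]
 [ 0.4952 -0.3336]
 [ 0.5943 -0.3527]] 0.09921659322911053 0.25842548383017117 0.2578620998022623
yaw -0.20101239363659554
yaw -0.1942031762911636
-0.19760778496387957 [ 0.5701 -0.2166]
groove+ [-0.0158  0.0328]
groove- [-0.0158 -0.0302]
post+ top outer [-0.0239  0.0402]
house TR [0.0442 0.0413]
house BR [ 0.0414 -0.0408]
grip TL [-0.0091 -0.0914]
TR [ 0.0105 -0.0912]
grip BL [-0.009  -0.1084]
BR [ 0.0121 -0.108 ]
```

```bash
python3 - <<'E'
from h import *
np.set_printoptions(precision=4,suppress=True)
print(to_tool((.453,.28,.2),toolR(-.036)))
E
```

```text
(array([-0.503 ,  0.0594, -0.2045]), array([ 0.0009, -0.1548,  0.0013]))
```

Emit:
play_rows(deltas=[[-0.045, 0.0, -0.018, 0, -0.015, 0], [-0.09, 0.0, -0.036, 0, -0.03, 0], [-0.135, 0.0, -0.054, 0, -0.045, 0], [-0.18, 0.0, -0.072, 0, -0.06, 0], [-0.225, 0.01, -0.09, 0, -0.075, 0], [-0.27, 0.02, -0.108, 0, -0.09, 0], [-0.315, 0.03, -0.126, 0, -0.1, 0], [-0.36, 0.04, -0.144, 0, -0.12, 0], [-0.405, 0.05, -0.162, 0, -0.13, 0], [-0.45, 0.059, -0.18, 0.001, -0.14, 0.001], [-0.49, 0.059, -0.198, 0.001, -0.155, 0.001], [-0.503, 0.059, -0.204, 0.001, -0.155, 0.001]], gripper=0.04)

```text
t: 2.65
tcp_pos: [0.4529, 0.2821, 0.2002]
tool_rot: [0.491, -0.508, 0.508, -0.492]
force: [-0.2, -0.6, 0.7]
finger_gap: 0.466
```

Emit:
play_rows(deltas=[[0, 0, 0, 0, 0, 0], [0, 0, 0, 0, 0, 0], [0, 0, 0, 0, 0, 0]])

```text
t: 2.95
tcp_pos: [0.4546, 0.2784, 0.2007]
tool_rot: [0.49, -0.509, 0.51, -0.491]
force: [0.3, -0.3, 0.0]
finger_gap: 0.47
```

```bash
python3 - <<'E'
from h import *
import pickle
s=sense();print(s["qd"].round(3),s["tcp_pos"],s["force"])
m=camera_model("wrist");i=snapshot("wrist");pickle.dump((m,i),open("w2.pkl","wb"))
cv2.imwrite("pics/w2.png",i[:,:,::-1])
E
```

```text
[-0.003 -0.001  0.001  0.003  0.     0.001] [0.45463944 0.27840509 0.2007017 ] [ 0.29582895 -0.30959681  0.02667659]
```

View pics/w2.png

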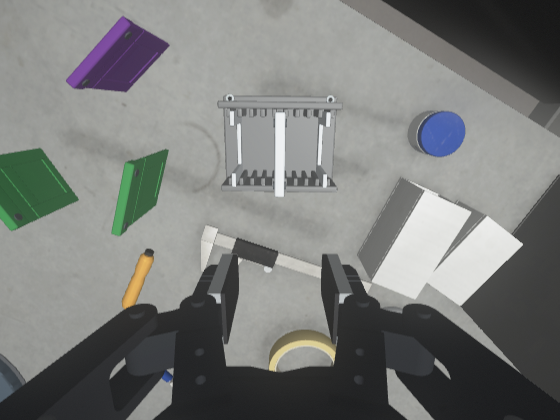

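```bash
python3 - <<'E'
from h import *
import pickle
np.set_printoptions(precision=4,suppress=True)
m,i=pickle.load(open("w2.pkl","rb"))
g=i.min(2);k=(g[90:205,262:300]>200).astype(np.uint8)
n,l,st,ce=cv2.connectedComponentsWithStats(k);j=1+st[1:,4].argmax();print(st[j],ce[j]+[262,90])
ys,xs=np.where(l==j);r=cv2.minAreaRect(np.c_[xs+262,ys+90].astype(np.float32));b=cv2.boxPoints(r);print(b)
W=np.array([onz(m,*p,.098)[:2] for p in b]);print(W,W.mean(0))
cc=onz(m,*(ce[j]+[262,90]),.098);print('centroid',cc)
for p in ((281.5,111),(279.5,196)): print(onz(m,*p,.098))
cv2.imwrite("pics/w2c.png",cv2.resize(i[85:205,210:350,::-1],(700,600),interpolation=cv2.INTER_CUBIC))
s=sense();print(R.from_quat(s["tool_rot"]).as_matrix())
E
```

```text
[ 13  23  10  84 799] [279.3917 153.7847]
[[275. 113.]
 [284. 113.]
 [284. 196.]
 [275. 196.]]
[[0.454  0.3497]
 [0.4605 0.3494]
 [0.4584 0.2871]
 [0.4514 0.2874]] [0.4561 0.3184]
centroid [0.4561 0.3201 0.098 ]
[0.4588 0.3509 0.098 ]
[0.4549 0.2872 0.098 ]
[[-0.0379  0.0014  0.9993]
 [-0.9993 -0.0009 -0.0379]
 [ 0.0008 -1.      0.0015]]
```

View pics/w2c.png

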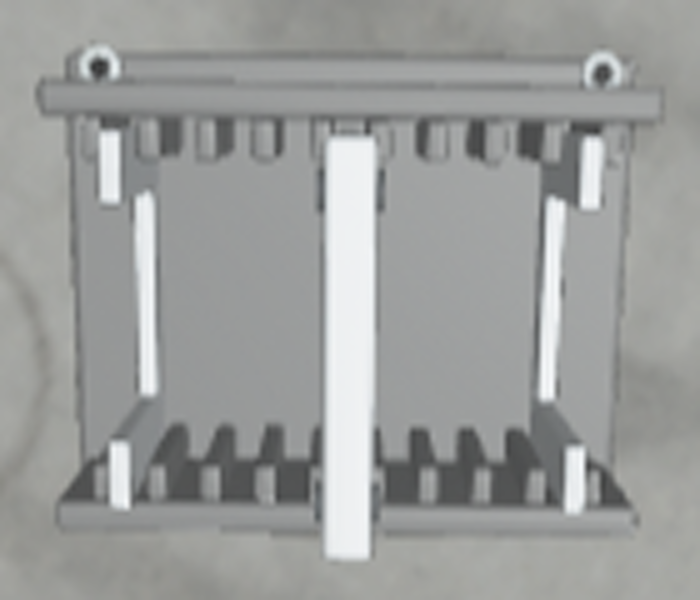

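```bash
python3 - <<'E'
from h import *
np.set_printoptions(precision=4,suppress=True)
print(to_tool((.4563,.3187,.125),toolR(-.041)),to_tool((.4563,.3187,.074),toolR(-.041)))
E
```

```text
(array([-0.0403,  0.0757,  0.    ]), array([-0.0015,  0.003 ,  0.0008])) (array([-0.0404,  0.1267, -0.0001]), array([-0.0015,  0.003 ,  0.0008]))
```

Emit:
play_rows(deltas=[[-0.015, 0.015, 0, 0, 0, 0], [-0.03, 0.035, 0, 0, 0.003, 0], [-0.04, 0.06, 0, 0, 0.003, 0], [-0.04, 0.08, 0, -0.001, 0.003, 0.001], [-0.04, 0.095, 0, -0.001, 0.003, 0.001], [-0.04, 0.11, 0, -0.001, 0.003, 0.001], [-0.04, 0.12, 0, -0.001, 0.003, 0.001], [-0.04, 0.1267, 0, -0.001, 0.003, 0.001], [-0.04, 0.1267, 0, -0.001, 0.003, 0.001], [-0.04, 0.1267, 0, -0.001, 0.003, 0.001]])

```text
t: 4.0
tcp_pos: [0.4559, 0.3201, 0.0743]
tool_rot: [0.49, -0.51, 0.51, -0.491]
force: [0.8, 0.2, -0.0]
finger_gap: 0.467
```

```bash
python3 - <<'E'
from h import *
s=sense();print(s["qd"].round(3),s["tcp_pos"],s["force"])
i=snapshot("wrist");cv2.imwrite("pics/w3.png",i[:,:,::-1])
E
```

```text
[ 0.004 -0.01  -0.003  0.003 -0.    -0.001] [0.45588189 0.32007144 0.07425347] [ 0.82033377  0.18685676 -0.00509084]
```

View pics/w3.png

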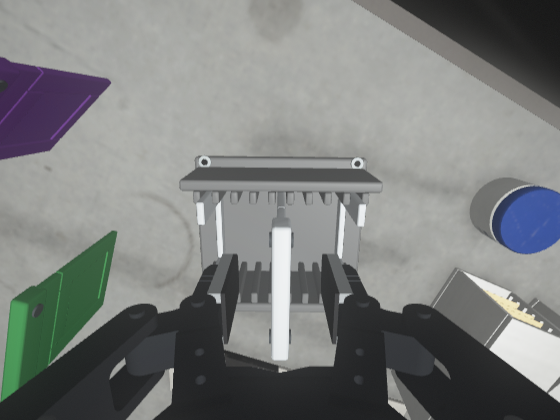

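Emit:
play_rows(deltas=[[0, 0, 0, 0, 0, 0], [0, 0, 0, 0, 0, 0], [0, 0, 0, 0, 0, 0], [0, 0, 0, 0, 0, 0], [0, 0, 0, 0, 0, 0], [0, 0, 0, 0, 0, 0], [0, 0, 0, 0, 0, 0]], gripper=0.0, force=50)

```text
t: 4.75
tcp_pos: [0.4559, 0.3205, 0.0745]
tool_rot: [0.49, -0.509, 0.509, -0.491]
force: [-1.1, -0.4, 5.1]
finger_gap: 0.082
```

```bash
python3 - <<'E'
from h import *
s=sense();print(s["qd"].round(3),s["tcp_pos"],s["force"],s["ft_torque"],s["finger_gap"])
E
```

```text
[ 0.001  0.001  0.001  0.     0.    -0.002] [0.45590313 0.32051197 0.07449978] [-1.06502507 -0.36402672  5.0608453 ] [0.01692154 0.0968049  0.03859521] 0.08238584953417898
```

Emit:
play_rows(deltas=[[0, -0.005, 0, 0, 0, 0], [0, -0.013, 0, 0, 0, 0], [0, -0.023, 0, 0, 0, 0], [0, -0.035, 0, 0, 0, 0], [0, -0.047, 0, 0, 0, 0], [0, -0.06, 0, 0, 0, 0], [0, -0.075, 0, 0, 0, 0], [0, -0.09, 0, 0, 0, 0], [0, -0.105, 0, 0, 0, 0], [0, -0.115, 0, 0, 0, 0], [0, -0.12, 0, 0, 0, 0], [0, -0.12, 0, 0, 0, 0]])

```text
t: 5.95
tcp_pos: [0.4556, 0.3203, 0.1947]
tool_rot: [0.49, -0.509, 0.509, -0.491]
force: [-0.7, -0.9, -1.5]
finger_gap: 0.081
```

```bash
python3 - <<'E'
from h import *
s=sense();print(s["qd"].round(3),s["tcp_pos"],s["force"],s["ft_torque"],s["finger_gap"])
import pickle
for n in("wrist","side"):
  m=camera_model(n);i=snapshot(n);cv2.imwrite(f"pics/{n}4.png",i[:,:,::-1]);pickle.dump((m,i),open(f"{n}4.pkl","wb"))
E
```

```text
[-0.002  0.023  0.016 -0.    -0.009  0.001] [0.45557748 0.32028971 0.19470636] [-0.67927375 -0.85865536 -1.46443008] [-0.02496111 -0.02634538 -0.05007402] 0.08121677133274838
```

View pics/wrist4.png

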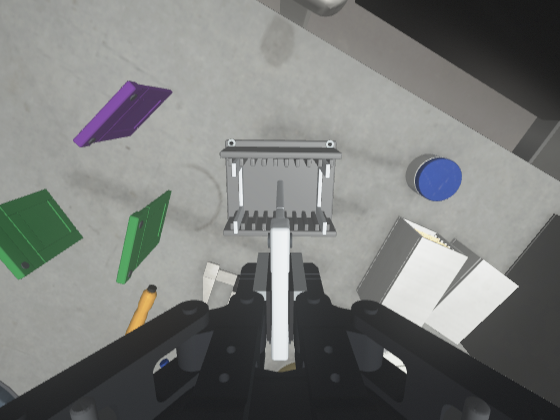

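View pics/side4.png

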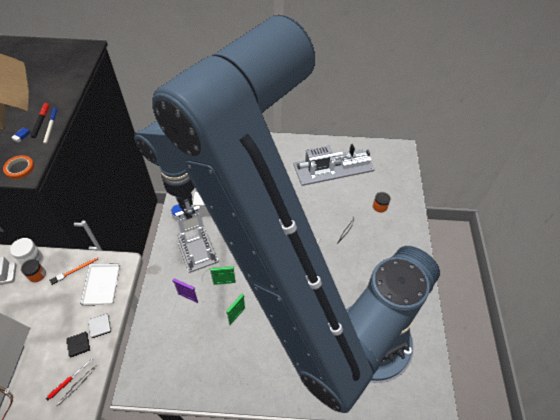

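```bash
python3 - <<'E'
from h import *
import pickle
np.set_printoptions(precision=4,suppress=True)
m,i=pickle.load(open("wrist4.pkl","rb"));s=sense()
Rt=R.from_quat(s["tool_rot"]);z=s["tcp_pos"][2]+.0235
g=i.min(2);k=(g[205:372,268:292]>190).astype(np.uint8)
n,l,st,ce=cv2.connectedComponentsWithStats(k);j=1+st[1:,4].argmax();print(st[j],ce[j]+[268,205])
x,y,w,h=st[j,:4]
for v in (y+205-.5,y+h+205-.5):
    print(Rt.inv().apply(onz(m,ce[j][0]+268,v,z)-s["tcp_pos"]))
# thin plate bottom visible edges
cv2.imwrite("pics/w4c.png",cv2.resize(i[170:370,240:320,::-1],(240,600)))
off=np.array([0.0015,0,0])
RT=toolR(-.1976)
for zz in (.16,.10):
  print(to_tool(np.array([.564,-.1664,zz])-RT.apply(off),RT))
E
```

```text
[   3   23   19  132 2200] [279.5645 291.4414]
[-0.0299 -0.0235  0.0004]
[ 0.034  -0.0235  0.0004]
(array([0.4804, 0.0334, 0.1277]), array([ 0.0006,  0.1597, -0.0001]))
(array([0.4804, 0.0934, 0.1277]), array([ 0.0006,  0.1597, -0.0001]))
```

View pics/w4c.png

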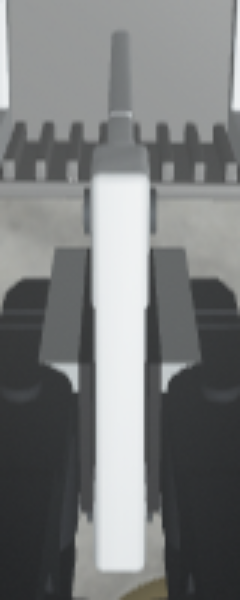

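Emit:
play_rows(deltas=[[0.015, 0, 0.004, 0, 0.005, 0], [0.045, 0, 0.012, 0, 0.015, 0], [0.09, 0, 0.024, 0, 0.03, 0], [0.135, 0, 0.036, 0, 0.045, 0], [0.18, 0, 0.048, 0, 0.06, 0], [0.225, 0, 0.06, 0, 0.075, 0], [0.27, 0, 0.072, 0, 0.09, 0], [0.315, 0.005, 0.084, 0, 0.105, 0], [0.36, 0.01, 0.096, 0, 0.12, 0], [0.405, 0.015, 0.108, 0, 0.135, 0], [0.44, 0.02, 0.117, 0.0005, 0.145, 0], [0.46, 0.023, 0.122, 0.0005, 0.153, 0]])

```text
t: 7.25
tcp_pos: [0.5595, -0.1481, 0.1696]
tool_rot: [-0.449, 0.546, -0.546, 0.449]
force: [-0.1, 0.5, -0.5]
finger_gap: 0.083
```

```bash
python3 - <<'E'
from h import *
np.set_printoptions(precision=4,suppress=True)
off=np.array([0.002,0,0])
RT=toolR(-.1976)
print(sense()["tcp_pos"],to_tool(np.array([.564,-.1664,.162])-RT.apply(off),RT))
E
```

```text
[ 0.5595 -0.1481  0.1696] (array([0.0151, 0.0076, 0.008 ]), array([ 0.0002,  0.0027, -0.0001]))
```

Emit:
play_rows(deltas=[[0.008, 0.004, 0.004, 0, 0.002, 0], [0.016, 0.008, 0.007, 0, 0.003, 0], [0.018, 0.008, 0.007, 0, 0.003, 0], [0.018, 0.008, 0.007, 0, 0.003, 0], [0.018, 0.008, 0.007, 0, 0.003, 0]])

```text
t: 7.75
tcp_pos: [0.5631, -0.1617, 0.1628]
tool_rot: [-0.449, 0.546, -0.546, 0.45]
force: [0.1, -0.0, -1.3]
finger_gap: 0.078
```

```bash
python3 - <<'E'
from h import *
import pickle
np.set_printoptions(precision=4,suppress=True)
off=np.array([0.002,0,0])
RT=toolR(-.1976)
print(sense()["tcp_pos"],to_tool(np.array([.564,-.1664,.162])-RT.apply(off),RT),sense()["qd"])
m=camera_model("wrist");i=snapshot("wrist");cv2.imwrite("pics/w5.png",i[:,:,::-1]);pickle.dump((m,i,sense()),open("w5.pkl","wb"))
i=snapshot("top");cv2.imwrite("pics/t5.png",cv2.resize(i[90:230,280:460,::-1],(720,560),interpolation=cv2.INTER_CUBIC))
i=snapshot("side");cv2.imwrite("pics/s5.png",cv2.resize(i[100:220,270:430,::-1],(800,600),interpolation=cv2.INTER_CUBIC))
E
```

```text
[ 0.5631 -0.1617  0.1628] (array([0.0024, 0.0008, 0.0018]), array([-0.0003,  0.0052, -0.0011])) [-0.0006 -0.0017 -0.0049 -0.0036 -0.0003  0.0006]
```

View pics/w5.png

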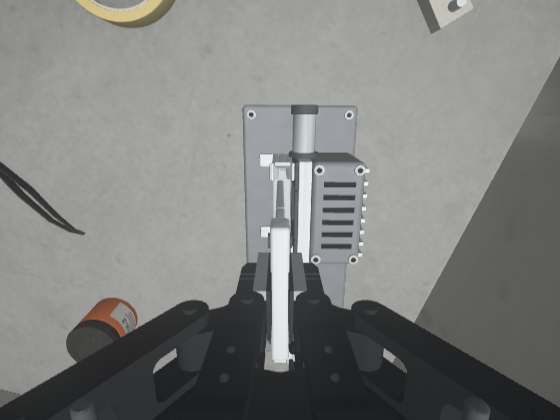

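View pics/s5.png

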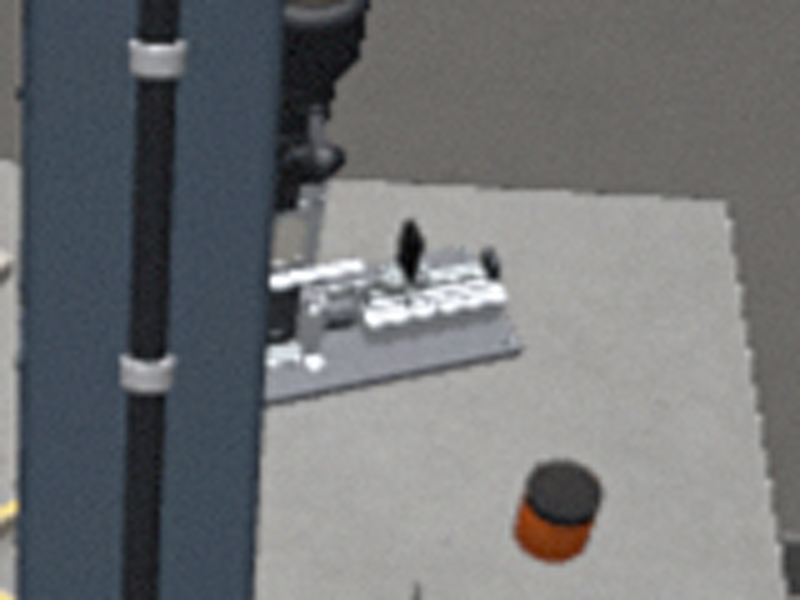

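View pics/t5.png

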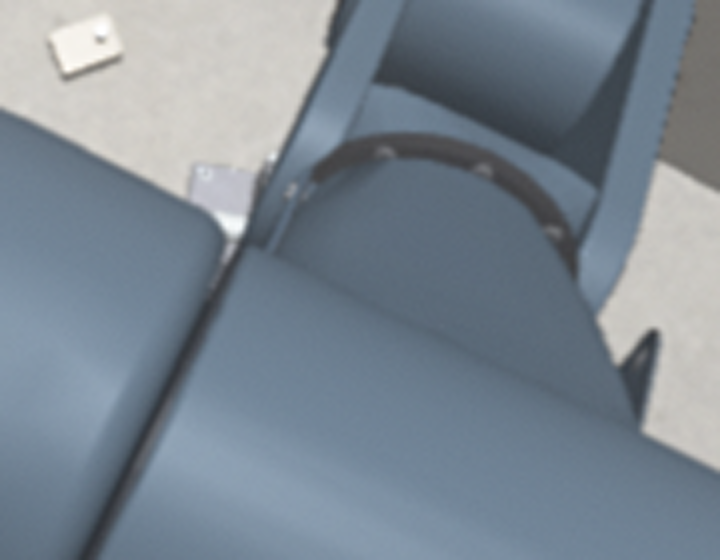

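Check the wrist close-up, and refine the groove position from this view.

```bash
python3 - <<'E'
from h import *
import pickle
np.set_printoptions(precision=4,suppress=True)
m,i,s=pickle.load(open("w5.pkl","rb"))
im=cv2.resize(i[95:275,230:380,::-1],(500,600),interpolation=cv2.INTER_CUBIC)
cv2.imwrite("pics/w5c.png",im)
im=cv2.resize(i[145:245,240:320,::-1],(480,600),interpolation=cv2.INTER_CUBIC)
cv2.imwrite("pics/w5d.png",im)
# predicted features
yaw=-.1976;Rm=np.array([[np.cos(yaw),-np.sin(yaw)],[np.sin(yaw),np.cos(yaw)]])
F=lambda x,y,z:np.append(np.array([.564,-.1664])+Rm@[x,y],z)
for n,p in dict(gr=F(0,.034,.063),seat=F(0,.034,.012),TL=F(-.034,.082,.01),TR=F(.067,.082,.01)).items(): u=proj(m,p);print(n,u,((u[0]-230)/.3,(u[1]-95)/.3),((u[0]-240)*6,(u[1]-145)*6))
E
```

```text
gr (np.float64(282.24326658061386), np.float64(170.66857315503574)) (np.float64(174.14422193537956), np.float64(252.2285771834525)) (np.float64(253.45959948368318), np.float64(154.01143893021447))
seat (np.float64(281.7672572114425), np.float64(160.27983051905753)) (np.float64(172.55752403814162), np.float64(217.5994350635251)) (np.float64(250.6035432686549), np.float64(91.67898311434516))
TL (np.float64(242.99771822887226), np.float64(104.45274773354684)) (np.float64(43.3257274295742), np.float64(31.50915911182281)) (np.float64(17.986309373233553), np.float64(-243.28351359871894))
TR (np.float64(359.32896980113094), np.float64(105.14215499710502)) (np.float64(431.0965660037698), np.float64(33.80718332368342)) (np.float64(715.9738188067856), np.float64(-239.14707001736986))
```

View pics/w5c.png

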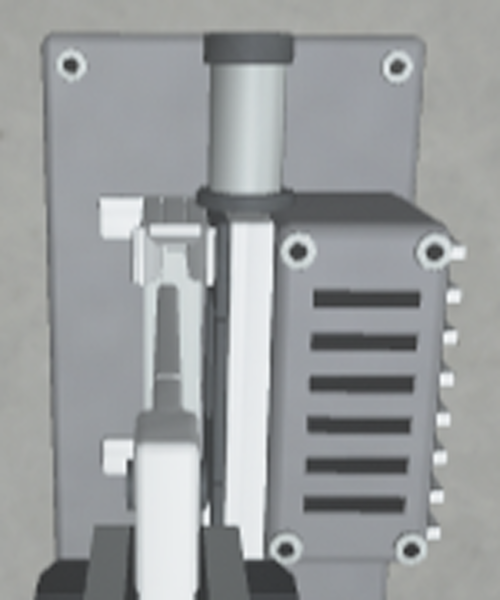

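View pics/w5d.png

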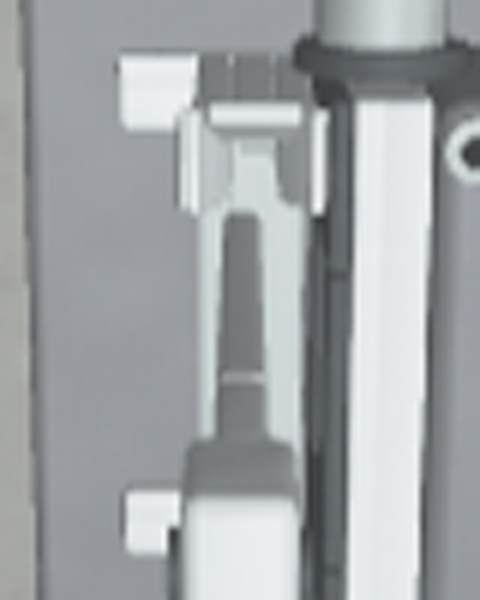

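```bash
cat >> fit.py <<'E'
print('---')
for r in (175,485): print(L(c(152,r),.063))
for r in (165,162,490,492): print(L(c(330,r),.068))
E
python3 fit.py | sed -n '/---/,$p'
python3 - <<'E'
from h import *
import pickle
np.set_printoptions(precision=4,suppress=True)
m,i,s=pickle.load(open("w5.pkl","rb"))
yaw=-.1976;Rm=np.array([[np.cos(yaw),-np.sin(yaw)],[np.sin(yaw),np.cos(yaw)]])
L=lambda u,z:(onz(m,*u,z)[:2]-[.564,-.1664])@Rm
print(L((240+254/6,145+103/6),.063),L((240+254/6,145+125/6),.063),L((230+43/3.33,95+35/3.33),.01),L((230+427/3.33,95+35/3.33),.01))
for r in(220,560):print('house',L((230+350/3.33,95+r/3.33),.068))
E
```

```text
---
[-0.0221  0.0402]
[-0.0225 -0.0406]
[0.0246 0.0423]
[0.0246 0.043 ]
[ 0.0279 -0.0409]
[ 0.0279 -0.0415]
[0.     0.0404] [0.     0.0377] [-0.0341  0.0811] [0.0661 0.0817]
house [0.0387 0.0423]
house [ 0.0433 -0.0404]
```

Emit:
play_rows(deltas=[[0.001, 0.003, 0.001, 0, 0.003, 0], [0.0025, 0.008, 0.002, 0, 0.005, -0.001], [0.0025, 0.014, 0.002, 0, 0.005, -0.001], [0.0025, 0.018, 0.002, 0, 0.005, -0.001], [0.0025, 0.018, 0.002, 0, 0.005, -0.001], [0.0025, 0.018, 0.002, 0, 0.005, -0.001]])

```text
t: 8.5
tcp_pos: [0.5647, -0.1659, 0.1443]
tool_rot: [0.448, -0.547, 0.547, -0.448]
force: [1.2, 0.5, -0.8]
finger_gap: 0.08
```

```bash
python3 - <<'E'
from h import *
import pickle
np.set_printoptions(precision=4,suppress=True)
off=np.array([0.002,0,0])
RT=toolR(-.1976)
print(sense()["tcp_pos"],to_tool(np.array([.564,-.1664,.0785])-RT.apply(off),RT),sense()["force"])
m=camera_model("wrist");i=snapshot("wrist");pickle.dump((m,i,sense()),open("w6.pkl","wb"))
im=cv2.resize(i[145:265,240:320,::-1],(400,600),interpolation=cv2.INTER_CUBIC)
cv2.imwrite("pics/w6d.png",im)
E
```

```text
[ 0.5647 -0.1659  0.1443] (array([-0.0014,  0.0658, -0.0006]), array([-0.0001, -0.0015,  0.0002])) [ 1.1535  0.5489 -0.8305]
```

View pics/w6d.png

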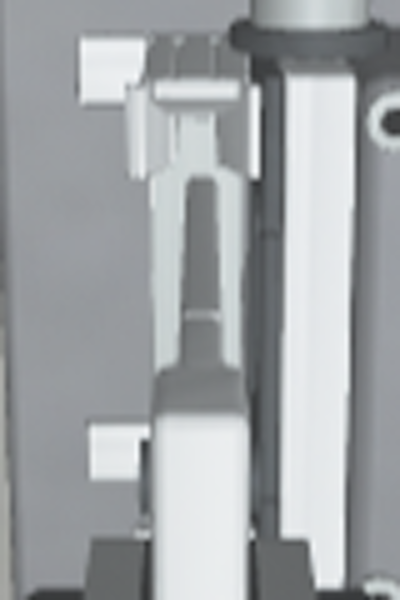

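Emit:
play_rows(deltas=[[-0.0008, 0.003, -0.0006, 0, -0.001, 0], [-0.0012, 0.008, -0.0008, 0, -0.0015, 0], [-0.0012, 0.014, -0.0008, 0, -0.0015, 0], [-0.0012, 0.02, -0.0008, 0, -0.0015, 0], [-0.0012, 0.026, -0.0008, 0, -0.0015, 0], [-0.0012, 0.032, -0.0008, 0, -0.0015, 0], [-0.0012, 0.038, -0.0008, 0, -0.0015, 0], [-0.0012, 0.042, -0.0008, 0, -0.0015, 0], [-0.0012, 0.042, -0.0008, 0, -0.0015, 0]])

```text
t: 9.45
tcp_pos: [0.5638, -0.1645, 0.1018]
tool_rot: [-0.448, 0.547, -0.547, 0.448]
force: [0.0, 0.3, -1.1]
finger_gap: 0.081
```

```bash
python3 - <<'E'
from h import *
import pickle
np.set_printoptions(precision=4,suppress=True)
off=np.array([0.002,0,0])
RT=toolR(-.1976);s=sense()
print(s["tcp_pos"],to_tool(np.array([.564,-.1664,.0785])-RT.apply(off),RT),s["force"],s["ft_torque"])
m=camera_model("wrist");i=snapshot("wrist");pickle.dump((m,i,sense()),open("w7.pkl","wb"))
im=cv2.resize(i[155:305,230:330,::-1],(400,600),interpolation=cv2.INTER_CUBIC)
cv2.imwrite("pics/w7d.png",im)
E
```

```text
[ 0.5638 -0.1645  0.1018] (array([-0.0001,  0.0233,  0.0006]), array([ 0.0007,  0.0001, -0.    ])) [ 0.0286  0.3485 -1.0696] [ 0.0056 -0.0067  0.0068]
```

View pics/w7d.png

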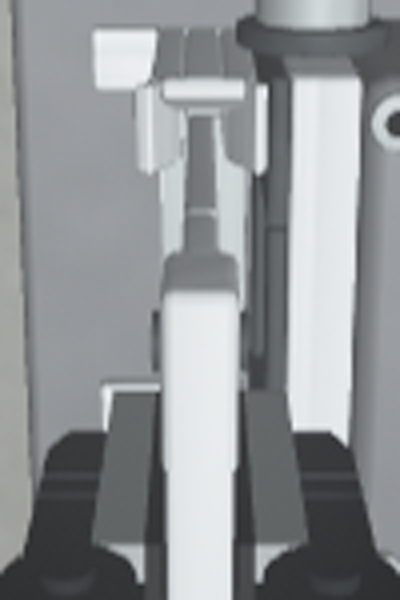

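Emit:
play_rows(deltas=[[0, 0.004, 0, 0, 0, 0], [0, 0.009, 0, 0, 0, 0], [0, 0.014, 0, 0, 0, 0], [0, 0.018, 0, 0, 0, 0], [0, 0.021, 0, 0, 0, 0], [0, 0.0225, 0, 0, 0, 0], [0, 0.0235, 0, 0, 0, 0], [0, 0.0235, 0, 0, 0, 0]])

```text
t: 10.3
tcp_pos: [0.5643, -0.1647, 0.079]
tool_rot: [0.448, -0.547, 0.547, -0.448]
force: [0.2, 1.0, -0.6]
finger_gap: 0.08
```

```bash
python3 - <<'E'
from h import *
np.set_printoptions(precision=4,suppress=True)
s=sense()
print(s["tcp_pos"],s["force"],s["ft_torque"])
E
```

```text
[ 0.5643 -0.1647  0.079 ] [ 0.1891  0.9651 -0.6055] [-0.0132  0.0244 -0.04  ]
```

Nearly at the floor; feel for contact.

Emit:
play_rows(deltas=[[0, 0.0007, 0, 0, 0, 0], [0, 0.0013, 0, 0, 0, 0], [0, 0.002, 0, 0, 0, 0], [0, 0.002, 0, 0, 0, 0]])

```text
t: 10.7
tcp_pos: [0.5649, -0.1649, 0.0785]
tool_rot: [0.448, -0.546, 0.548, -0.449]
force: [-1.8, 0.8, 6.1]
finger_gap: 0.084
```

Emit:
play_rows(deltas=[[0, -0.001, 0, 0, 0, 0], [0, -0.001, 0, 0, 0, 0], [0, -0.001, 0, 0, 0, 0], [0, -0.001, 0, 0, 0, 0], [0, -0.001, 0, 0, 0, 0], [0, -0.001, 0, 0, 0, 0], [0, -0.001, 0, 0, 0, 0], [0, -0.001, 0, 0, 0, 0]], gripper=0.036)

```text
t: 11.5
tcp_pos: [0.5643, -0.1646, 0.0781]
tool_rot: [0.448, -0.547, 0.547, -0.448]
force: [-0.2, -0.3, 0.5]
finger_gap: 0.418
```

```bash
python3 - <<'E'
from h import *
np.set_printoptions(precision=4,suppress=True)
s=sense()
print(s["tcp_pos"],s["force"],s["ft_torque"])
i=snapshot("wrist")
im=cv2.resize(i[155:405,200:360,::-1],(384,600),interpolation=cv2.INTER_CUBIC)
cv2.imwrite("pics/w8d.png",im)
E
```

```text
[ 0.5643 -0.1646  0.0781] [-0.1572 -0.2892  0.4605] [-0.002  -0.0462 -0.0222]
```

View pics/w8d.png

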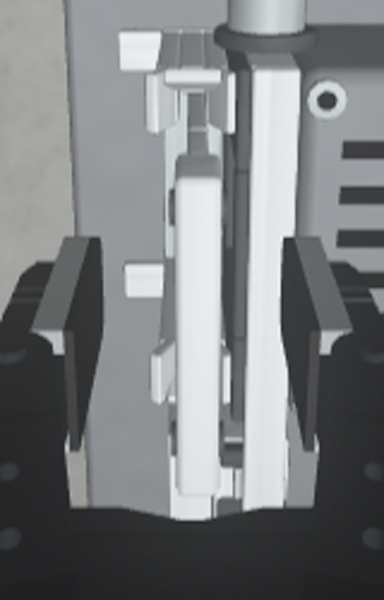

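Emit:
play_rows(deltas=[[0, -0.005, 0, 0, 0, 0], [0, -0.015, 0, 0, 0, 0], [0, -0.03, 0, 0, 0, 0], [0, -0.05, 0, 0, 0, 0], [0, -0.075, 0, 0, 0, 0], [0, -0.1, 0, 0, 0, 0], [0, -0.11, 0, 0, 0, 0], [0, -0.11, 0, 0, 0, 0], [0, -0.11, 0, 0, 0, 0]])

```text
t: 12.45
tcp_pos: [0.5637, -0.1644, 0.1877]
tool_rot: [-0.448, 0.547, -0.547, 0.448]
force: [-0.2, 0.3, 0.5]
finger_gap: 0.421
```

```bash
python3 - <<'E'
from h import *
import pickle
np.set_printoptions(precision=4,suppress=True)
s=sense()
print(s["tcp_pos"],s["q"])
m=camera_model("wrist");i=snapshot("wrist");pickle.dump((m,i,s),open("w9.pkl","wb"))
im=cv2.resize(i[100:400,200:400,::-1],(400,600),interpolation=cv2.INTER_CUBIC)
cv2.imwrite("pics/w9d.png",im)
i=snapshot("side");cv2.imwrite("pics/s9.png",cv2.resize(i[100:220,270:430,::-1],(800,600),interpolation=cv2.INTER_CUBIC))
RT=toolR(-.1976+np.pi/2)
print(to_tool((.5601,-.2727,.17),RT),to_tool((.5601,-.2727,.12),RT))
E
```

```text
[ 0.5637 -0.1644  0.1877] [-0.4738  0.5297  1.5736 -0.0002  1.0383 -0.2762]
(array([0.107 , 0.0167, 0.0182]), array([ 0.0013, -1.5707, -0.0019])) (array([0.1071, 0.0667, 0.0183]), array([ 0.0013, -1.5707, -0.0019]))
```

View pics/w9d.png

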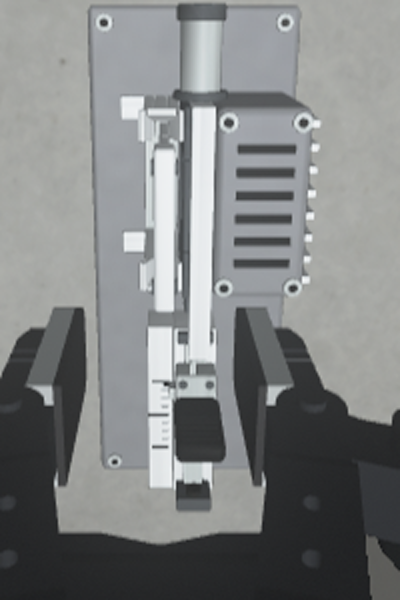

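View pics/s9.png

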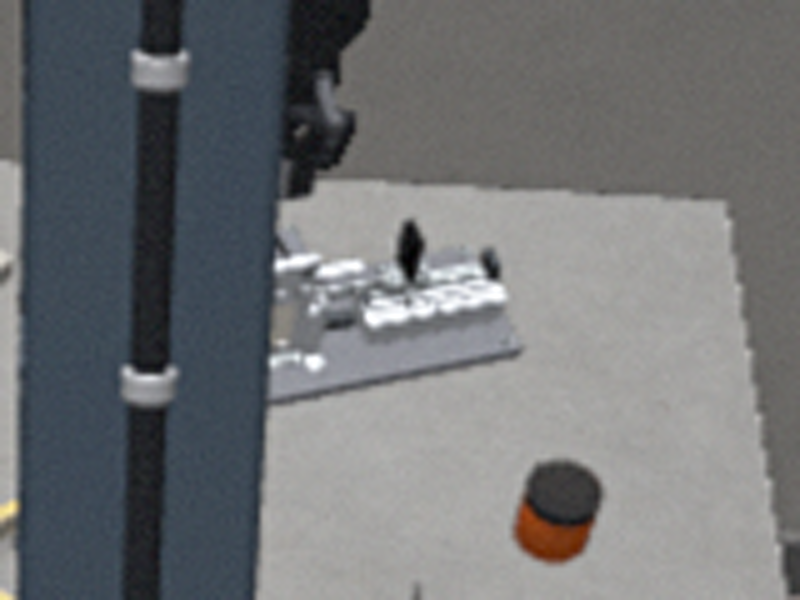

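```bash
python3 - <<'E'
from h import *
import pickle
np.set_printoptions(precision=4,suppress=True)
m,i,s=pickle.load(open("w9.pkl","rb"))
yaw=-.1976;Rm=np.array([[np.cos(yaw),-np.sin(yaw)],[np.sin(yaw),np.cos(yaw)]])
for u,v in [(155,149),(173,149),(154,312),(173,312)]: print((onz(m,200+u/2,100+v/2,.102)[:2]-[.564,-.1664])@Rm)
E
```

```text
[-0.0023  0.0313]
[0.0042 0.0313]
[-0.0027 -0.0325]
[ 0.0046 -0.0325]
```

Emit:
play_rows(deltas=[[0.01, 0, 0.002, 0, -0.13, 0], [0.02, 0, 0.004, 0, -0.26, 0], [0.03, 0, 0.006, 0, -0.39, 0], [0.04, 0, 0.008, 0, -0.52, 0], [0.05, 0, 0.01, 0, -0.65, 0], [0.06, 0, 0.012, 0, -0.78, 0], [0.07, 0, 0.013, 0, -0.91, 0], [0.08, 0, 0.014, 0, -1.04, 0], [0.09, 0, 0.015, 0, -1.17, 0], [0.1, 0, 0.016, 0, -1.3, 0], [0.107, 0, 0.018, 0.001, -1.43, -0.001], [0.107, 0, 0.018, 0.001, -1.56, -0.002]])

```text
t: 13.75
tcp_pos: [0.5603, -0.2739, 0.1865]
tool_rot: [0.704, -0.072, 0.072, -0.703]
force: [0.7, -0.7, -0.2]
finger_gap: 0.423
```

Emit:
play_rows(deltas=[[0, 0, 0, 0, 0, 0], [0, 0, 0, 0, -0.01, 0], [0, 0, 0, 0, -0.01, 0], [0, 0, 0, 0, -0.01, 0]])

```text
t: 14.15
tcp_pos: [0.5608, -0.2728, 0.1879]
tool_rot: [0.704, -0.07, 0.071, -0.703]
force: [-0.0, 0.0, 0.5]
finger_gap: 0.423
```

```bash
python3 - <<'E'
from h import *
import pickle
np.set_printoptions(precision=4,suppress=True)
s=sense()
print(s["tcp_pos"],s["q"])
m=camera_model("wrist");i=snapshot("wrist");pickle.dump((m,i,s),open("w10.pkl","wb"))
cv2.imwrite("pics/w10.png",i[:,:,::-1])
RT=toolR(-.1976+np.pi/2)
print(to_tool((.5601,-.2727,.17),RT),to_tool((.5601,-.2727,.12),RT))
E
```

```text
[ 0.5608 -0.2728  0.1879] [-0.6318  0.5742  1.4806  0.0002  1.0845 -2.0036]
(array([-0.0008,  0.018 ,  0.    ]), array([ 0.0009, -0.0013,  0.0023])) (array([-0.0009,  0.068 ,  0.0001]), array([ 0.0009, -0.0013,  0.0023]))
```

View pics/w10.png

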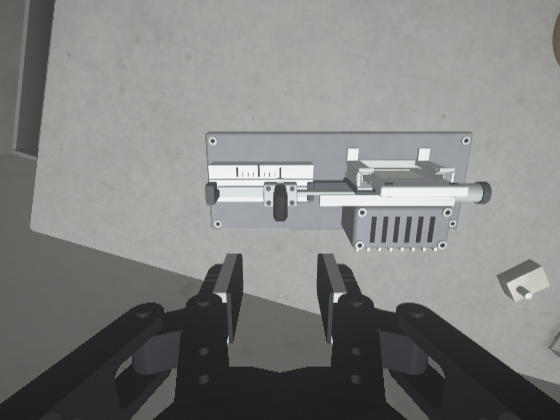

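Emit:
play_rows(deltas=[[-0.0008, 0.02, 0, 0, -0.001, 0.002], [-0.0008, 0.045, 0, 0.001, -0.001, 0.002], [-0.0008, 0.07, 0, 0.001, -0.001, 0.002], [-0.0008, 0.09, 0, 0.001, -0.001, 0.002], [-0.0008, 0.105, 0, 0.001, -0.001, 0.002], [-0.0008, 0.118, 0, 0.001, -0.001, 0.002], [-0.0008, 0.125, 0, 0.001, -0.001, 0.002], [-0.0008, 0.128, 0, 0.001, -0.001, 0.002], [-0.0008, 0.128, 0, 0.001, -0.001, 0.002], [-0.0008, 0.128, 0, 0.001, -0.001, 0.002]])

```text
t: 15.2
tcp_pos: [0.5609, -0.2735, 0.0609]
tool_rot: [0.704, -0.069, 0.07, -0.703]
force: [-0.3, -1.1, -0.0]
finger_gap: 0.424
```

```bash
python3 - <<'E'
from h import *
import pickle
np.set_printoptions(precision=4,suppress=True)
s=sense()
print(s["tcp_pos"],s["force"])
m=camera_model("wrist");i=snapshot("wrist");pickle.dump((m,i,s),open("w11.pkl","wb"))
cv2.imwrite("pics/w11.png",i[:,:,::-1])
RT=toolR(-.1976+np.pi/2)
print(to_tool((.5601,-.2727,.06),RT))
E
```

```text
[ 0.5609 -0.2735  0.0609] [-0.348  -1.0834 -0.0167]
(array([-0.0009,  0.001 ,  0.0006]), array([0.0007, 0.0003, 0.0021]))
```

View pics/w11.png

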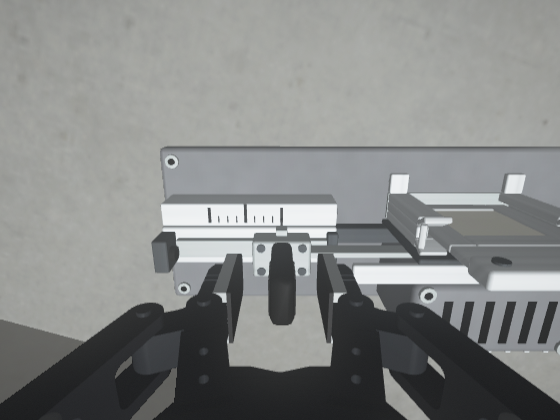

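Emit:
play_rows(deltas=[[0, 0, 0, 0, 0, 0], [0, 0, 0, 0, 0, 0], [0, 0, 0, 0, 0, 0], [0, 0, 0, 0, 0, 0], [0, 0, 0, 0, 0, 0], [0, 0, 0, 0, 0, 0], [0, 0, 0, 0, 0, 0]], gripper=0.0, force=80)

```text
t: 15.95
tcp_pos: [0.5608, -0.2726, 0.0609]
tool_rot: [-0.704, 0.069, -0.07, 0.704]
force: [1.0, 2.8, 5.7]
finger_gap: 0.102
```

Emit:
play_rows(deltas=[[0, 0, -0.002, 0, 0, 0], [0, 0, -0.005, 0, 0, 0], [0, 0, -0.008, 0, 0, 0], [0, 0, -0.011, 0, 0, 0], [0, 0, -0.014, 0, 0, 0], [0, 0, -0.017, 0, 0, 0], [0, 0, -0.019, 0, 0, 0], [0, 0, -0.02, 0, 0, 0], [0, 0, -0.02, 0, 0, 0], [0, 0, -0.02, 0, 0, 0], [0, 0, -0.02, 0, 0, 0]])

```text
t: 17.05
tcp_pos: [0.5571, -0.2908, 0.0609]
tool_rot: [-0.703, 0.069, -0.07, 0.705]
force: [2.4, 7.0, 6.1]
finger_gap: 0.099
```

```bash
python3 - <<'E'
from h import *
import pickle
np.set_printoptions(precision=4,suppress=True)
s=sense()
print(s["tcp_pos"],s["force"],s["finger_gap"],s["qd"])
m=camera_model("wrist");i=snapshot("wrist");pickle.dump((m,i,s),open("w12.pkl","wb"))
cv2.imwrite("pics/w12.png",cv2.resize(i[180:300,150:350,::-1],(800,480),interpolation=cv2.INTER_CUBIC))
RT=toolR(-.1976+np.pi/2)
print(RT.inv().apply(s["tcp_pos"]-[.5601,-.2727,.06]))
E
```

```text
[ 0.5571 -0.2908  0.0609] [2.439  6.9607 6.1078] 0.09868951377752408 [ 0.0009  0.0001  0.0021  0.0001 -0.0003  0.0009]
[ 0.0007 -0.0009 -0.0184]
```

View pics/w12.png

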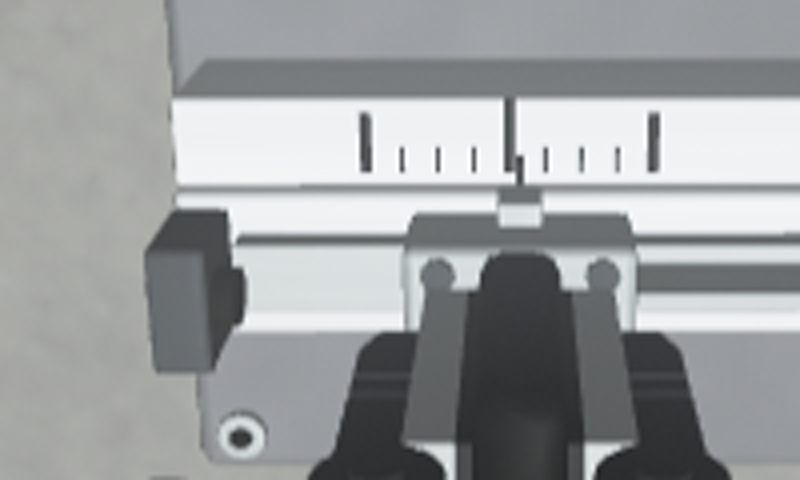

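Emit:
play_rows(deltas=[[0, 0, -0.0007, 0, 0, 0], [0, 0, -0.0014, 0, 0, 0], [0, 0, -0.0014, 0, 0, 0], [0, 0, -0.0014, 0, 0, 0], [0, 0, -0.0014, 0, 0, 0], [0, 0, -0.0014, 0, 0, 0], [0, 0, -0.0014, 0, 0, 0], [0, 0, -0.0014, 0, 0, 0]])

```text
t: 17.9
tcp_pos: [0.5569, -0.292, 0.0609]
tool_rot: [-0.703, 0.069, -0.07, 0.705]
force: [2.0, 7.6, 5.9]
finger_gap: 0.105
```

```bash
python3 - <<'E'
from h import *
np.set_printoptions(precision=4,suppress=True)
s=sense()
print(s["tcp_pos"],s["force"],s["finger_gap"],s["qd"])
i=snapshot("wrist")
cv2.imwrite("pics/w13.png",cv2.resize(i[150:300,150:560,::-1],(800,293),interpolation=cv2.INTER_CUBIC))
cv2.imwrite("pics/w13b.png",cv2.resize(i[180:300,150:350,::-1],(800,480),interpolation=cv2.INTER_CUBIC))
i=snapshot("side");cv2.imwrite("pics/s13.png",i[:,:,::-1])
E
```

```text
[ 0.5569 -0.292   0.0609] [1.955  7.5869 5.9269] 0.10510714582690077 [-0.0005  0.0006 -0.0008  0.0013 -0.0002  0.0004]
```

View pics/w13.png

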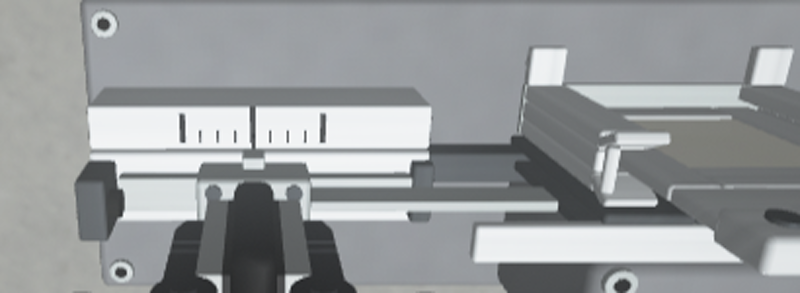

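View pics/w13b.png

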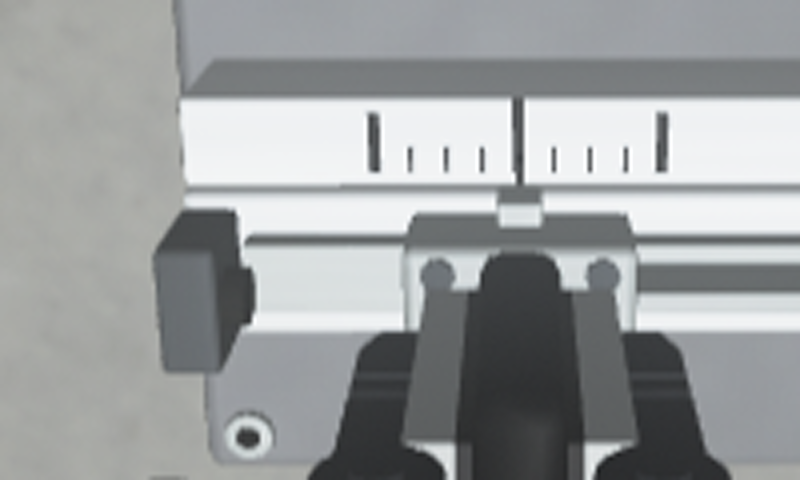

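View pics/s13.png

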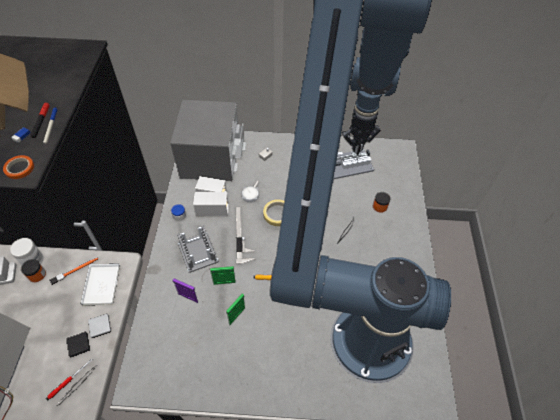

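The pointer sits on the longest mark (518 px against 518 px) and the arm is still. The carrier is standing in the slot and the empty frames are in the rack, so I'm handing in.

```bash
python3 - <<'E'
from station import *
print(sign_off());s=sense();print(s["t"],s["tcp_pos"],s["force"])
E
```

```text
the job is handed in; nothing more can be done
None
the job is handed in; nothing more can be done
```

The job is handed in at about 18 s of the 56 s allowed. I got no verdict back, only confirmation of the hand-in.

**What I did:** I gripped the bar of the loaded (silver) carrier and lifted it straight up out of the middle rack slot. I then carried it upright to the fixture, lowered it into the slot until it touched down (about 6 N), and let go. After that I gripped the shutter post and slid it half open against its spring.

**Last checks:**
- **Shutter:** the pointer is on the longest mark, so about 20 mm open. My first pull stopped about 1.4 mm short and I corrected it. The arm was still, with about 8 N of pull along the spring, which matches the half-open spring force. It also showed about 6 N upwards, which came on as the fingers closed.
- **Carrier:** after release, the bar top measured about 1 mm off in x and 0.6 mm off in y from the seat. Its measured length fitted the fully seated height. I made that measurement before moving the shutter; the last wrist picture still shows the carrier standing in the slot.
- **Everything else:** the two empty frames are still in the rack, and nothing looked disturbed in the last side picture. I did not measure how far anything had moved, and I did not pick out the dial gauge with certainty, but no move went near the loose items.

No check failed. The fixture position from the first picture agreed with later close views to within about 1 mm.

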